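Lock the puzzle turntable

TASK

Lock the puzzle turntable: push the wooden board round by its knob until its lock hole comes under the steel pin and the pin drops in, then push the pin fully down through the board. Do not force the board or the pin, leave the little red tray lying in its place on the board, and do not disturb the other things on the table.

Things in the scene. Friction and masses are not known exactly. Their poses are not given: they have to be found in the camera images.
- base: Fixed round black foot of the turntable, 256 mm across, 22 mm high, with an aluminium spigot (40 mm across) in its middle on which the board turns. Origin on the turning axis, at the table surface; z up; x points towards the steel bracket with the lock pin, to within 0.06 rad.
- pin_place (a point): Nominal place of the lock pin: on the foot's x axis, 105 mm from the turning axis, at the board's top. The pin really stands up to 6.3 mm to either side of it: the bracket is hand-fitted anywhere within 0.06 rad round the axis, at the same 105 mm, and its angle is not measured, so feel for the hole.
- bracket_place (a point): Nominal middle of the steel bracket's post, same slack, at the table. Post 28 mm wide, 147 to 159 mm from the axis (foot 50 mm wide, to 177 mm); its arm, 28 mm wide, 54 to 66 mm above the table, reaches in over the board to 91 mm from the axis.
- board: Eight-sided wooden turning board, 250 mm across flats, 15 mm thick, 0.45 kg, loose over the spigot (1.5 mm play), top 37 mm up; 4 to 10 N at the knob turn it (up to 15 N off the tangent). Origin centre of underside, z up; lock hole at (105, 0) mm, knob at (-95, 0) mm. It starts 0.45 to 1.2 rad counter-clockwise (from above) of locked: turn it clockwise until its x axis points along the bracket.
- lock_hole (a point): Centre of the mouth of the lock hole in the board's top: a through hole 17 mm across with a 2 mm chamfer, for a pin 14 mm thick.
- knob (a point): The board's turned wooden knob, for pushing the board round: 22 mm across at its stem, 26 mm at its head, standing 40 mm above the board. This point lies on its axis, 20 mm above the board's top.
- lock_pin (a joint): How far the upright steel lock pin (14 mm thick) is down, in m: about 0 at the start, its tip resting on the board; 0.026 fully down. Flat round head 34 mm across; its top is 105 mm above the table at 0, 79 mm fully down. Lightly sprung: over the hole it drops in 5 to 12 mm by itself and stops the board (force rises). Pressed on with 3 to 8 N it stays where it is left, by friction.
- tray_centre (a point): Small open red sorting tray, 100 x 74 mm, 18 mm high, 90 g, lying loose on the board with its long side along the board's x axis. This point is its centre, half-way up. It rides along when the board is turned.
- tray_spot (a point): The little tray's place on the board's top: in the board's frame at (12, 72) mm.
- side_tray: Large square red plastic sorting tray with puzzle pieces, 190 x 190 mm, 18 mm high, lying on the table to the left of the turntable; origin at the centre of its underside. A bystander.
- mug: White mug, 80 mm across, 95 mm high, to the right of the turntable near the robot; origin at the centre of its underside. A bystander.
- glue: White round glue bottle, 56 mm across, 150 mm high, to the right of the turntable; origin at the centre of its underside. A bystander.
- spatula: Spatula about 190 mm long lying flat on the table near the robot, right of the middle; origin at the centre of its underside. A bystander.
Things that resemble listed ones, but are neither listed nor needed, are in the scene too. What is meant by the part that bears tray_centre is not yellow, and is the smaller of those in its own colour.

How it is judged:
By the outcome, as a careful person would: the job done as asked, in the order asked, and still so for the second after the job is handed in, with the robot touching nothing.
It also fails if it takes over 64 s, if anything falls off the work surface, if the arm or the gripper's body presses on something with over 40 N, if the wrist force passes 120 N, or if a joint passes its speed limit or range.

ROBOT

A 6-joint arm with a two-finger parallel gripper is mounted at the origin on the work surface. World frame = base frame: x ahead of the robot, y to its left, z up, the work surface at z = 0. Lengths are in mm, angles in rad, forces in N, time in s.
With the tool pointing down it reaches from about 275 to 1000 mm from the base axis. Payload 8.4 kg.
Tool frame: the origin (TCP) lies midway between the tips of the shut fingers; the grasp point (between the pads) lies 19 mm behind it; z points along the fingers, y is the line along which they close (so a half turn about z gives the same grasp; the last joint's range is limited). The gripper opens to 85 mm and grips with 20 to 120 N. Pads are 22 mm wide; open, the fingers measure 114 mm over their backs; the gripper's body (76 mm by 85 mm) begins 54 mm behind the grasp point. The pads swing forward as they close: fully open they stand 13 mm farther back than shut.
Start: joints at [1.1, 0.353, 1.633, -0, 1.155, -0.002], TCP at [282.384, 557.573, 231.281] pointing down, gripper open.
Joint ranges: [-2.63, 2.63], [-0.92, 2.1], [0.06, 2.66], [-1.3, 4.44], [0, 2.69], [-3.02, 3.02]. Speed limits (rad/s): [2.22, 2.22, 2.79, 3.14, 3.14, 3.14].

INTERFACE

Orientations are given as [roll, pitch, yaw] about the fixed x, y, z axes, in that order (R = Rz(yaw) Ry(pitch) Rx(roll)).
In Python, from rig import * gives the robot as it stands.
- The arm moves only by the shell command python3 -m jog 'ROWS' [FORCE]. ROWS is JSON, a list of rows, each an object of numbers: "x", "y", "z": the shift along the tool's x, y, z in cm; "spin": the turn about the tool's z in rad; "grip": the closure, from 0 (fully open) to 1 (shut). In form: [{"x": .., "y": .., "z": .., "spin": .., "grip": ..}, ...]. A call has 1 to 20 rows; each row shifts and turns the commanded pose from where the row before left it, along the tool's axes as they then stand; what a row does not reach is not made up. A row lasts 1/12 s, in which the tool goes at most 41.7 mm and 7.16 degrees, less where a joint would pass 70% of its speed; a pose out of reach is approached as far as the arm can. A call with a gripper value outside its range is refused whole. The fingers move at their own pace and stop on an object; FORCE is the grip in N (left out, the last holds). Time passes only in rows, so rows that do not move let the fingers close. It gives the time, the measured TCP pose, the force, the opening and the grip force at its end, in the units of the state.
- sense(): the state, without advancing time (a new reading comes with each control period).
- grab_frame(name): name is "scene" or "top"; returns a dict with "pixels" (400x640x3 uint8, blue, green, red), "camera_matrix" (3x3 intrinsics, pixels), "rvec" (rotation vector, rad) and "tvec" (3), from world to camera coordinates, as OpenCV has them. Camera axes: x right, y down, z forward; pixel columns grow to the right and rows downward; lengths in mm; the calibration is good to about 2 mm. A picture is of the moment at which its call begins. There is no depth.
- sign_off(): hands the job in; it is judged then, once.
The state is a dict: "clock": time; "qpos": joint angles; "qvel": joint speeds; "joint_efforts": joint torques, N m; "eef_pos": TCP position; "tcp_rot": TCP orientation; "contact_force": force on the tool from outside, world axes, zero at the start; "wrist_torque": the same for the moment, N m; "opening": opening from 0.0 (shut) to 1.0 (fully open); "grasp_force": force on a finger pad.
Only numpy, scipy, OpenCV 4.12 (cv2) and the standard library are available. Lean on these libraries where they do the work, as an engineer would, in place of code of your own. Each camera call takes 0.05 s, during which the arm holds its last target. There are 200 camera calls.

## Working session

There is one attempt and no reset: what is moved stays moved. The work goes in short steps, Python scripts to look and compute and a shell command to move; the robot and the scene stay as the last step left them, time stands still between calls to the robot, and variables do not carry over. Pictures are saved under pics/ and viewed, at most 10 in all, crops included, and the job is handed in when it is done.

```bash
mkdir -p pics; cat > h.py <<'E'
from rig import *
import numpy as np, cv2
def cam(f):
    R,_=cv2.Rodrigues(np.array(f["rvec"],float)); return np.array(f["camera_matrix"],float),R,np.array(f["tvec"],float).ravel()
def ray(f,uv):
    K,R,t=cam(f); return -R.T@t, R.T@np.linalg.inv(K)@np.array([uv[0],uv[1],1.])
def onz(f,uv,z):
    c,d=ray(f,uv); return c+d*(z-c[2])/d[2]
def tri(f1,u1,f2,u2):
    c1,d1=ray(f1,u1);c2,d2=ray(f2,u2)
    s=np.linalg.lstsq(np.c_[d1,-d2],c2-c1,rcond=None)[0]
    a,b=c1+s[0]*d1,c2+s[1]*d2; return (a+b)/2,np.linalg.norm(a-b)
def proj(f,p):
    K,R,t=cam(f); q=K@(R@np.array(p,float)+t); return q[:2]/q[2]
E
python3 - <<'E'
from h import *
import pickle
for n in("scene","top"):
    f=grab_frame(n); pickle.dump(f,open(n+".pkl","wb")); cv2.imwrite(f"pics/{n}0.png",f["pixels"])
    print(n,ray(f,(320,200)))
print(sense())
E
```

```text
scene (array([1226.68448733, -242.90162561,  982.93099441]), array([-0.57160102,  0.19277362, -0.79759041]))
top (array([ 474.23683503,   -3.87648567, 1203.00373485]), array([ 0.07945342, -0.01776629, -0.9967124 ]))
{'clock': 0.1, 'qpos': array([ 1.09959190e+00,  3.53574269e-01,  1.63407083e+00,  7.58017494e-06,
        1.15522876e+00, -2.38317425e-03]), 'qvel': array([-0.00052092, -0.00039084, -0.00139639,  0.00115487, -0.00045413,
       -0.0001289 ]), 'joint_efforts': array([-9.72600574e-04, -6.06353331e+01, -3.42822182e+01, -7.42198017e-05,
        4.03565631e-03,  4.76453479e-06]), 'eef_pos': array([282.18401738, 557.1740017 , 230.63491546]), 'tcp_rot': array([-3.14031146e+00, -9.98441109e-06,  2.67276833e+00]), 'contact_force': array([ 0.45633275,  0.13658092, -0.81137834]), 'wrist_torque': array([-0.0346219 ,  0.01088478, -0.01277988]), 'grasp_force': 0.0, 'opening': 1.0009982207854204}
```

View pics/scene0.png

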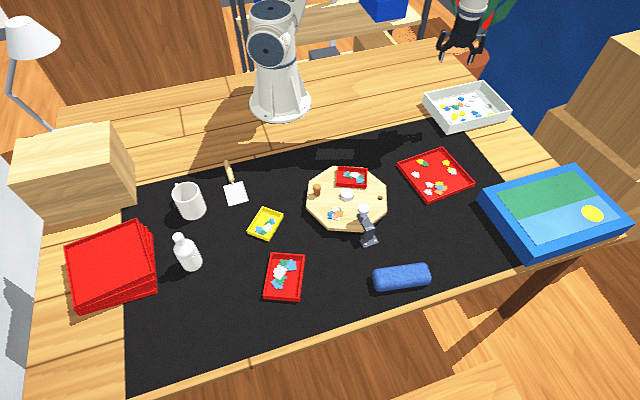

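View pics/top0.png

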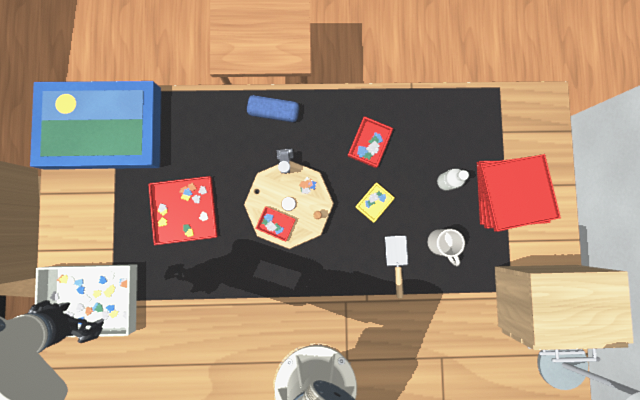

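Top view: the board is centred at about (289,204), with its knob at (320,214), hole at (257,191) and pin head at (285,167). The scene view shows the knob at (317,190) and the hole at (380,198).

Tray candidates in the top view:
- Small red tray on the board (277,223)
- Red tray on the mat (371,142)
- Yellow tray (375,202)
- Large red tray (183,210)

The one meant is at (277,223): it is red, the smaller of the reds, and lies on the board. I'll confirm it in a crop.

```bash
python3 - <<'E'
from h import *
import pickle
T=pickle.load(open("top.pkl","rb"));S=pickle.load(open("scene.pkl","rb"))
a=cv2.resize(T["pixels"][140:260,230:390],None,fx=5,fy=5,interpolation=cv2.INTER_CUBIC)[:, :800]
b=cv2.resize(S["pixels"][150:260,290:400],(400,400),interpolation=cv2.INTER_CUBIC)
cv2.imwrite("pics/c1.png",np.hstack([cv2.resize(a[:, :600],(400,400)),b]))
k,_=tri(T,(320,214),S,(317,189));print("knob",k,_)
print("hole",tri(T,(257,191),S,(380,198)))
print("pin",tri(T,(285,167),S,(364,209)))
print("spigot",tri(T,(289,204),S,(346,195)))
# board contour
for n,f,(u,v) in(("T",T,(289,204)),("S",S,(346,200))):
    m=(cv2.cvtColor(f["pixels"],cv2.COLOR_BGR2HSV)[...,2]>90).astype(np.uint8)
    m=cv2.morphologyEx(m,cv2.MORPH_OPEN,np.ones((3,3)))
    cs,_=cv2.findContours(m,cv2.RETR_EXTERNAL,cv2.CHAIN_APPROX_NONE)
    for c in cs:
        if cv2.pointPolygonTest(c,(u,v),False)>0:
            h=cv2.convexHull(c);P=np.array([onz(f,p[0],37) for p in h])[:,:2].astype(np.float32)
            print(n,cv2.contourArea(c),cv2.minEnclosingCircle(P))
E
```

```text
knob [524.19671975 -19.85904185  65.34064804] 7.507231556027444
hole (array([598.61819232, 168.98587069,  32.84384017]), np.float64(1.382713698503543))
pin (array([661.90496351,  79.46772788,  95.96987689]), np.float64(4.930471865512069))
spigot (array([556.39750137,  70.29118593,  37.30926078]), np.float64(0.12567234982574904))
T 254291.5 ((660.8196411132812, -53.789554595947266), 1163.5926513671875)
S 4275.5 ((563.2261352539062, 72.3347396850586), 140.34121704101562)
```

View pics/c1.png

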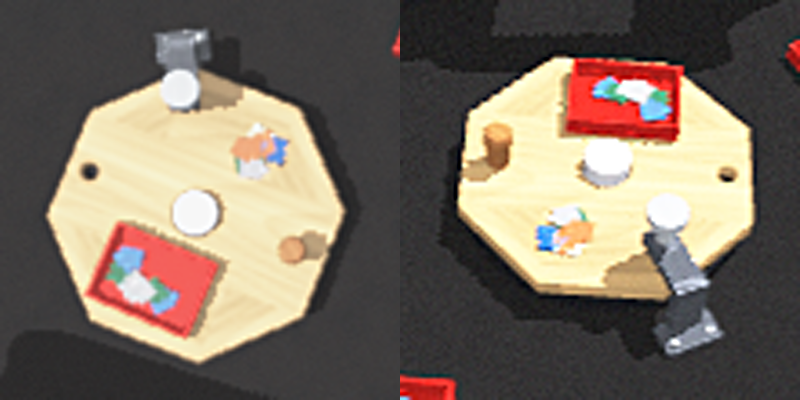

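The crop confirms it: the small red tray with pieces lies on the board, near the spigot. The knob is at crop-left (291,250), the hole at (90,171), the pin head at (180,90) and the spigot at (195,212).

```bash
python3 - <<'E'
from h import *
import pickle
T=pickle.load(open("top.pkl","rb"));S=pickle.load(open("scene.pkl","rb"))
L=lambda x,y:(230+x/3.3333,140+y/3.3333)
Q=lambda x,y:(290+(x-400)/3.63636,150+y/3.63636)
p={}
for n,a,b in(("knob",(291,248),(497,132)),("hole",(90,171),(727,174)),("pin",(181,90),(668,211)),("spig",(195,212),(607,157))):
    p[n],e=tri(T,L(*a),S,Q(*b));print(n,p[n].round(1),round(e,1))
print("T planes: hole",onz(T,L(90,171),37).round(1),"pin",onz(T,L(181,90),105).round(1),"knob",onz(T,L(291,248),77).round(1))
# octagon by corners at z=37 (left image / right image), mean = centre
c1=[(47,213),(88,105),(200,66),(301,108),(345,210),(302,318),(198,362),(90,322)]
c2=[(462,115),(555,57),(684,66),(752,127),(752,205),(681,298),(544,292),(458,208)]
for f,F,c in((T,L,c1),(S,Q,c2)):
    P=np.array([onz(f,F(*q),37)[:2] for q in c]);C=P.mean(0);print("oct",C.round(1),np.linalg.norm(P-C,axis=1).round(0))
E
```

```text
knob [521.5 -15.6  73.9] 0.8
hole [597.7 169.1  32.5] 1.5
pin [660.9  80.   99.3] 2.3
spig [557.2  71.8  47. ] 1.2
T planes: hole [597.  167.7  37. ] pin [659.5  78.5 105. ] knob [521.5 -15.2  77. ]
oct [557.4  70.4] [137. 141. 136. 136. 136. 137. 136. 139.]
oct [561.4  75.2] [144. 137. 138. 135. 126. 144. 143. 140.]
```

```bash
python3 -m jog '[{"x":-2.78,"y":-2.37},{"x":-2.78,"y":-2.37},{"x":-2.78,"y":-2.37},{"x":-2.78,"y":-2.37},{"x":-2.78,"y":-2.37},{"x":-2.78,"y":-2.37},{"x":-2.78,"y":-2.37},{"x":-2.78,"y":-2.37},{"x":-2.78,"y":-2.37},{"x":-2.78,"y":-2.37},{"x":-2.78,"y":-2.37},{"x":-2.78,"y":-2.37},{"x":-2.78,"y":-2.37},{"x":-2.78,"y":-2.37},{"x":-2.78,"y":-2.37},{"x":-2.78,"y":-2.37},{"x":-2.78,"y":-2.37},{"spin":0.12},{"spin":0.12},{"spin":0.12}]'
python3 -m jog '[{"spin":0.12},{"spin":0.12},{"spin":0.12},{"spin":0.12},{"spin":0.12},{"spin":0.12},{"spin":0.12},{"spin":0.12},{"spin":0.12},{"spin":0.05},{},{}]'
```

```text
schema error: expected keys x, y, z, spin, grip
schema error: expected keys x, y, z, spin, grip
```

```bash
python3 -m jog '[{"x":-2.78,"y":-2.37,"z":0,"spin":0,"grip":0},{"x":-2.78,"y":-2.37,"z":0,"spin":0,"grip":0},{"x":-2.78,"y":-2.37,"z":0,"spin":0,"grip":0},{"x":-2.78,"y":-2.37,"z":0,"spin":0,"grip":0},{"x":-2.78,"y":-2.37,"z":0,"spin":0,"grip":0},{"x":-2.78,"y":-2.37,"z":0,"spin":0,"grip":0},{"x":-2.78,"y":-2.37,"z":0,"spin":0,"grip":0},{"x":-2.78,"y":-2.37,"z":0,"spin":0,"grip":0},{"x":-2.78,"y":-2.37,"z":0,"spin":0,"grip":0},{"x":-2.78,"y":-2.37,"z":0,"spin":0,"grip":0},{"x":-2.78,"y":-2.37,"z":0,"spin":0,"grip":0},{"x":-2.78,"y":-2.37,"z":0,"spin":0,"grip":0},{"x":-2.78,"y":-2.37,"z":0,"spin":0,"grip":0},{"x":-2.78,"y":-2.37,"z":0,"spin":0,"grip":0},{"x":-2.78,"y":-2.37,"z":0,"spin":0,"grip":0},{"x":-2.78,"y":-2.37,"z":0,"spin":0,"grip":0},{"x":-2.78,"y":-2.37,"z":0,"spin":0,"grip":0}]'
python3 -m jog '[{"x":0,"y":0,"z":0,"spin":0.12,"grip":0},{"x":0,"y":0,"z":0,"spin":0.12,"grip":0},{"x":0,"y":0,"z":0,"spin":0.12,"grip":0},{"x":0,"y":0,"z":0,"spin":0.12,"grip":0},{"x":0,"y":0,"z":0,"spin":0.12,"grip":0},{"x":0,"y":0,"z":0,"spin":0.12,"grip":0},{"x":0,"y":0,"z":0,"spin":0.12,"grip":0},{"x":0,"y":0,"z":0,"spin":0.12,"grip":0},{"x":0,"y":0,"z":0,"spin":0.12,"grip":0},{"x":0,"y":0,"z":0,"spin":0.12,"grip":0},{"x":0,"y":0,"z":0,"spin":0.12,"grip":0},{"x":0,"y":0,"z":0,"spin":0.12,"grip":0},{"x":0,"y":0,"z":0,"spin":0.05,"grip":0},{"x":0,"y":0,"z":0,"spin":0,"grip":0},{"x":0,"y":0,"z":0,"spin":0,"grip":0}]'
```

```text
clock: 1.52
eef_pos: [522.1, -17.2, 231.1]
tcp_rot: [-3.142, -0.0, 2.673]
contact_force: [-0.5, 0.3, -0.5]
opening: 1.001
grasp_force: 0.0
clock: 2.77
eef_pos: [521.8, -15.4, 231.1]
tcp_rot: [-3.141, 0.0, 1.185]
contact_force: [0.2, 0.0, 0.0]
opening: 1.002
grasp_force: 0.0
```

```bash
python3 -m jog '[{"x":0,"y":0,"z":3,"spin":0,"grip":0},{"x":0,"y":0,"z":3,"spin":0,"grip":0},{"x":0,"y":0,"z":3,"spin":0,"grip":0},{"x":0,"y":0,"z":3,"spin":0,"grip":0},{"x":0,"y":0,"z":3,"spin":0,"grip":0},{"x":0,"y":0,"z":2,"spin":0,"grip":0},{"x":0,"y":0,"z":1.2,"spin":0,"grip":0},{"x":0,"y":0,"z":0,"spin":0,"grip":0.58},{"x":0,"y":0,"z":0,"spin":0,"grip":0.58},{"x":0,"y":0,"z":0,"spin":0,"grip":0.58},{"x":0,"y":0,"z":0,"spin":0,"grip":0.58},{"x":0,"y":0,"z":0,"spin":0,"grip":0.58},{"x":0,"y":0,"z":0,"spin":0,"grip":0.58}]' 20
python3 - <<'E'
from h import *
T=grab_frame("top");S=grab_frame("scene")
a=cv2.resize(T["pixels"][140:260,230:350],(400,400),interpolation=cv2.INTER_CUBIC)
b=cv2.resize(S["pixels"][150:260,290:400],(400,400),interpolation=cv2.INTER_CUBIC)
cv2.imwrite("pics/c2.png",np.hstack([a,b]));print(sense()["contact_force"])
E
```

```text
clock: 3.85
eef_pos: [522.6, -15.4, 50.2]
tcp_rot: [3.14, -0.001, 1.183]
contact_force: [-0.4, 0.7, -0.1]
opening: 0.418
grasp_force: 0.0
[ 0.14053404 -0.51168916  0.64128998]
```

View pics/c2.png

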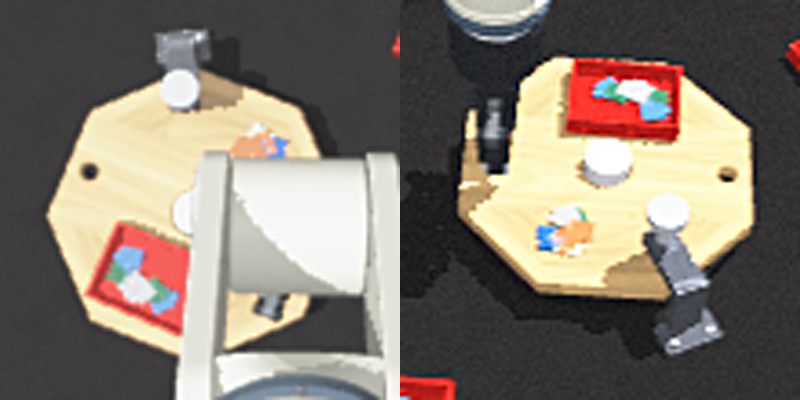

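The crop shows the fingers straddling the knob (scene crop about (495,135)), and the board has not moved. Now I'll push it clockwise along the arc.

```bash
python3 -m jog '[{"x":0,"y":-0.25,"z":0,"spin":0.025,"grip":0.58},{"x":0,"y":-0.25,"z":0,"spin":0.025,"grip":0.58},{"x":0.01,"y":-0.29,"z":0,"spin":0.03,"grip":0.58},{"x":0.01,"y":-0.38,"z":0,"spin":0.04,"grip":0.58},{"x":0.01,"y":-0.38,"z":0,"spin":0.04,"grip":0.58},{"x":0.01,"y":-0.38,"z":0,"spin":0.04,"grip":0.58},{"x":0.01,"y":-0.38,"z":0,"spin":0.04,"grip":0.58}]'
python3 -m jog '[{"x":0.01,"y":-0.38,"z":0,"spin":0.04,"grip":0.58},{"x":0.01,"y":-0.38,"z":0,"spin":0.04,"grip":0.58},{"x":0.01,"y":-0.38,"z":0,"spin":0.04,"grip":0.58},{"x":0.01,"y":-0.38,"z":0,"spin":0.04,"grip":0.58},{"x":0.01,"y":-0.38,"z":0,"spin":0.04,"grip":0.58},{"x":0.01,"y":-0.38,"z":0,"spin":0.04,"grip":0.58}]'
python3 - <<'E'
from h import *
T=grab_frame("top");S=grab_frame("scene")
a=cv2.resize(T["pixels"][140:260,230:350],(400,400),interpolation=cv2.INTER_CUBIC)
b=cv2.resize(S["pixels"][150:260,290:400],(400,400),interpolation=cv2.INTER_CUBIC)
cv2.imwrite("pics/c3.png",np.hstack([a,b]));print(sense()["contact_force"])
E
```

```text
clock: 4.53
eef_pos: [506.1, -4.9, 50.4]
tcp_rot: [3.134, -0.004, 0.942]
contact_force: [9.9, -7.1, -3.8]
opening: 0.422
grasp_force: 5.8
clock: 5.03
eef_pos: [486.3, 11.0, 49.8]
tcp_rot: [3.14, -0.001, 0.701]
contact_force: [1.6, -4.9, -0.6]
opening: 0.422
grasp_force: 2.7
[ 1.43460068 -2.74174338  0.82740896]
```

View pics/c3.png

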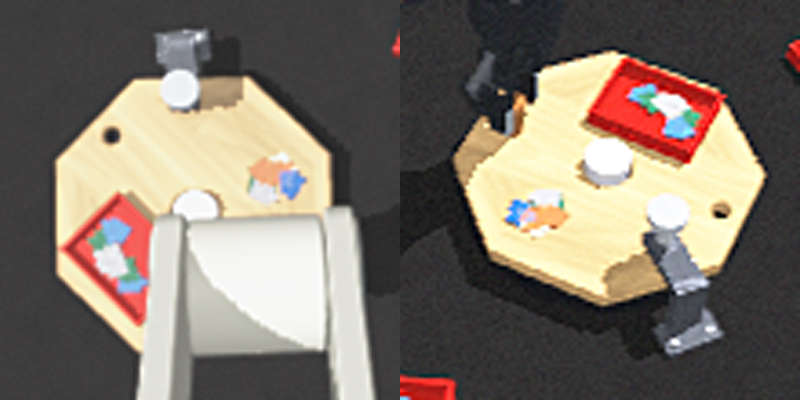

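The hole is now at crop-left (112,135), which leaves about 0.73 rad. The tray has ridden along in its place. I'll go on for about 0.5 rad, then slow down.

```bash
python3 -m jog '[{"x":0.01,"y":-0.38,"z":0,"spin":0.04,"grip":0.58},{"x":0.01,"y":-0.38,"z":0,"spin":0.04,"grip":0.58},{"x":0.01,"y":-0.38,"z":0,"spin":0.04,"grip":0.58},{"x":0.01,"y":-0.38,"z":0,"spin":0.04,"grip":0.58},{"x":0.01,"y":-0.38,"z":0,"spin":0.04,"grip":0.58},{"x":0.01,"y":-0.38,"z":0,"spin":0.04,"grip":0.58}]'
python3 -m jog '[{"x":0.01,"y":-0.38,"z":0,"spin":0.04,"grip":0.58},{"x":0.01,"y":-0.38,"z":0,"spin":0.04,"grip":0.58},{"x":0.01,"y":-0.38,"z":0,"spin":0.04,"grip":0.58},{"x":0.01,"y":-0.38,"z":0,"spin":0.04,"grip":0.58},{"x":0.01,"y":-0.38,"z":0,"spin":0.04,"grip":0.58},{"x":0.01,"y":-0.29,"z":0,"spin":0.03,"grip":0.58},{"x":0,"y":-0.19,"z":0,"spin":0.02,"grip":0.58}]'
python3 - <<'E'
from h import *
T=grab_frame("top");S=grab_frame("scene")
a=cv2.resize(T["pixels"][140:260,230:350],(400,400),interpolation=cv2.INTER_CUBIC)
b=cv2.resize(S["pixels"][150:260,290:400],(400,400),interpolation=cv2.INTER_CUBIC)
cv2.imwrite("pics/c4.png",np.hstack([a,b]));print(sense()["contact_force"])
E
```

```text
clock: 5.63
eef_pos: [473.8, 29.3, 49.7]
tcp_rot: [3.139, -0.001, 0.463]
contact_force: [2.5, -15.3, 0.4]
opening: 0.422
grasp_force: 7.6
clock: 6.22
eef_pos: [465.2, 51.4, 49.7]
tcp_rot: [3.139, 0.0, 0.214]
contact_force: [0.6, -17.7, 5.4]
opening: 0.42
grasp_force: 8.4
[ -1.49184851 -13.29622848   5.22536456]
```

View pics/c4.png

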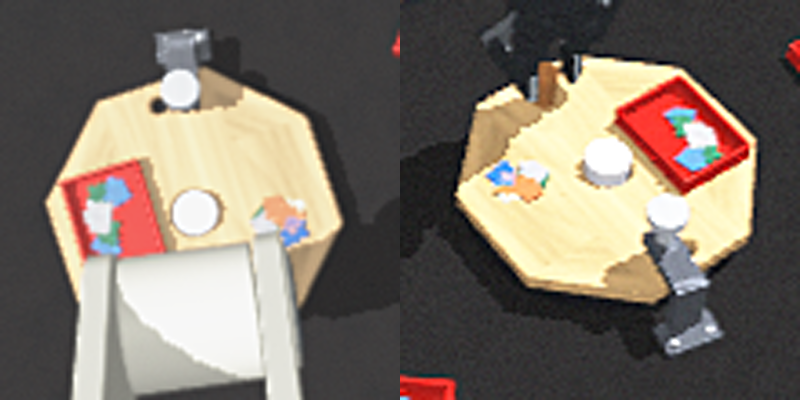

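The hole is now at crop-left (157,104), about 0.24 rad short of the pin. Slow creep with force checks from here.

```bash
python3 -m jog '[{"x":0,"y":-0.19,"z":0,"spin":0.02,"grip":0.58},{"x":0,"y":-0.19,"z":0,"spin":0.02,"grip":0.58},{"x":0,"y":-0.19,"z":0,"spin":0.02,"grip":0.58},{"x":0,"y":-0.19,"z":0,"spin":0.02,"grip":0.58},{"x":0,"y":-0.14,"z":0,"spin":0.015,"grip":0.58},{"x":0,"y":-0.1,"z":0,"spin":0.01,"grip":0.58}]'
python3 -m jog '[{"x":0,"y":-0.1,"z":0,"spin":0.01,"grip":0.58},{"x":0,"y":-0.1,"z":0,"spin":0.01,"grip":0.58},{"x":0,"y":-0.1,"z":0,"spin":0.01,"grip":0.58}]'
python3 - <<'E'
from h import *
T=grab_frame("top")
hs=cv2.cvtColor(T["pixels"],cv2.COLOR_BGR2HSV)[160:182,265:305]
m=hs[...,2]<70; print(hs[2:20:1,8:24,2])
E
```

```text
clock: 6.82
eef_pos: [463.4, 61.1, 49.7]
tcp_rot: [3.139, 0.001, 0.11]
contact_force: [0.3, -16.4, 7.2]
opening: 0.416
grasp_force: 8.5
clock: 7.07
eef_pos: [463.0, 64.0, 49.6]
tcp_rot: [3.139, 0.001, 0.08]
contact_force: [-1.2, -16.6, 6.5]
opening: 0.419
grasp_force: 8.2
[[ 62  61  59  60  54  49 118 252 251 246 245 244 246 248 238 157]
 [ 57  55  55  55  59  91 239 253 246 243 242 241 242 246 249 213]
 [ 80  97 103 126 160 179 247 246 243 242 242 241 241 243 247 251]
 [229 254 255 255 252 247 249 244 242 242 242 241 241 243 245 252]
 [253 250 249 247 246 245 246 243 243 243 242 241 241 243 244 250]
 [247 245 245 243 242 243 246 244 243 243 242 242 242 243 245 252]
 [246 244 244 243 243 245 247 245 243 243 242 242 242 244 248 254]
 [246 244 244 244 244 241 246 249 246 245 243 242 243 247 252 235]
 [246 245 243 245 245 235 219 250 250 248 246 246 247 253 238 161]
 [246 245 243 244 246 242 189 150 231 251 253 253 242 226 156  97]
 [246 245 244 244 246 246 232 173 159 169 170 169 155 148 123  94]
 [246 245 244 244 245 245 247 244 213 213 217 169 123 146 249 228]
 [245 246 244 242 244 244 245 247 249 251 252 251 250 250 254 253]
 [245 246 245 243 244 244 244 245 247 248 248 247 247 247 247 248]
 [245 246 245 244 244 244 243 245 246 246 246 244 245 245 245 246]
 [244 246 245 244 244 245 243 245 246 246 246 244 244 244 245 246]
 [244 246 245 244 244 245 244 245 246 246 246 244 244 244 245 246]
 [244 245 245 244 244 245 243 244 246 246 246 245 244 244 245 246]]
```

```bash
cat > pin.py <<'E'
from h import *
import pickle
def c(f):
    w=cv2.cvtColor(f["pixels"],cv2.COLOR_BGR2HSV)[196:226,350:380]
    m=((w[...,1]<40)&(w[...,2]>190)).astype(np.uint8); n,l,s,ce=cv2.connectedComponentsWithStats(m)
    i=1+np.argmax(s[1:,4]); return (ce[i]+[350,196]).round(2),s[i,4]
S=pickle.load(open("scene.pkl","rb")); p=np.array([660,79,105.])
print("ref",c(S),"now",c(grab_frame("scene")),"px/10mm",(proj(S,p-[0,0,10])-proj(S,p)).round(2),sense()["contact_force"].round(1))
E
python3 -m jog '[{"x":0,"y":-0.1,"z":0,"spin":0.01,"grip":0.58},{"x":0,"y":-0.1,"z":0,"spin":0.01,"grip":0.58},{"x":0,"y":-0.1,"z":0,"spin":0.01,"grip":0.58}]' | grep -E 'eef|cont'; python3 pin.py
python3 -m jog '[{"x":0,"y":-0.1,"z":0,"spin":0.01,"grip":0.58},{"x":0,"y":-0.1,"z":0,"spin":0.01,"grip":0.58},{"x":0,"y":-0.1,"z":0,"spin":0.01,"grip":0.58}]'| grep -E 'eef|cont'; python3 pin.py
```

```text
eef_pos: [462.6, 67.4, 49.6]
contact_force: [-1.5, -10.4, 6.4]
ref (array([363.33, 207.49]), np.int32(96)) now (array([363.41, 207.68]), np.int32(94)) px/10mm [-0.32  2.03] [ -1.4 -10.8   6.5]
eef_pos: [462.4, 71.1, 49.5]
contact_force: [-1.8, -4.4, 3.2]
ref (array([363.33, 207.49]), np.int32(96)) now (array([363.46, 208.12]), np.int32(91)) px/10mm [-0.32  2.03] [-0.5 -3.6  3.8]
```

```bash
python3 -m jog '[{"x":0,"y":-0.1,"z":0,"spin":0.01,"grip":0.58},{"x":0,"y":-0.05,"z":0,"spin":0.005,"grip":0.58}]' | grep -E 'eef|cont'; python3 pin.py
python3 -m jog '[{"x":0,"y":-0.05,"z":0,"spin":0.005,"grip":0.58},{"x":0,"y":-0.05,"z":0,"spin":0.005,"grip":0.58}]'| grep -E 'eef|cont'; python3 pin.py
```

```text
eef_pos: [462.4, 72.9, 49.3]
contact_force: [-1.7, -5.3, 2.4]
ref (array([363.33, 207.49]), np.int32(96)) now (array([363.21, 209.09]), np.int32(92)) px/10mm [-0.32  2.03] [-2.4 -4.1  3. ]
eef_pos: [462.4, 74.0, 49.3]
contact_force: [-1.6, -5.0, 2.8]
ref (array([363.33, 207.49]), np.int32(96)) now (array([363.24, 209.04]), np.int32(91)) px/10mm [-0.32  2.03] [-1.2 -4.8  2.6]
```

```bash
python3 -m jog '[{"x":0,"y":-0.1,"z":0,"spin":0.01,"grip":0.58},{"x":0,"y":0,"z":0,"spin":0,"grip":0.58}]'| grep -E 'eef|cont'; python3 pin.py
python3 - <<'E'
from h import *
T=grab_frame("top");S=grab_frame("scene")
a=cv2.resize(T["pixels"][140:260,230:350],(400,400),interpolation=cv2.INTER_CUBIC)
b=cv2.resize(S["pixels"][150:260,290:400],(400,400),interpolation=cv2.INTER_CUBIC)
cv2.imwrite("pics/c5.png",np.hstack([a,b]))
E
```

```text
eef_pos: [462.4, 74.8, 49.3]
contact_force: [-2.5, -6.7, 3.8]
ref (array([363.33, 207.49]), np.int32(96)) now (array([363.24, 209.04]), np.int32(91)) px/10mm [-0.32  2.03] [-1.9 -7.4  4. ]
```

View pics/c5.png

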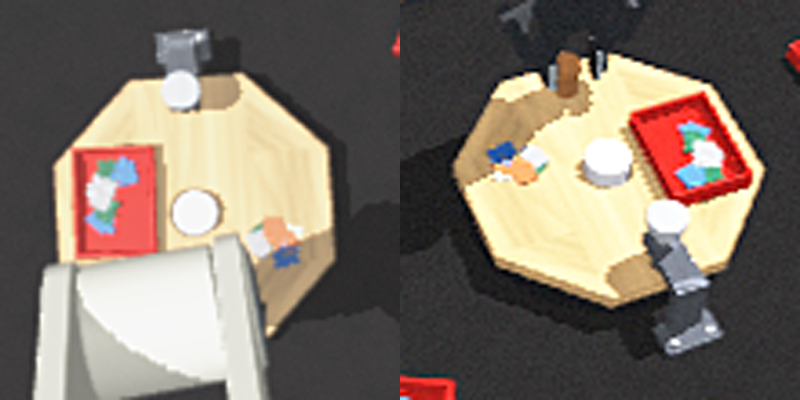

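The pin head has dropped about 8 mm and stays there, and the hole is under the pin (crop-left (180,90)). The tray is in place. I'll back off, open, lift clear and shut the fingers.

```bash
python3 -m jog '[{"x":0,"y":0.25,"z":0,"spin":0,"grip":0.58},{"x":0,"y":0.25,"z":0,"spin":0,"grip":0.4},{"x":0,"y":0,"z":0,"spin":0,"grip":0.3},{"x":0,"y":0,"z":0,"spin":0,"grip":0.3},{"x":0,"y":0,"z":-1,"spin":0,"grip":0.3},{"x":0,"y":0,"z":-2,"spin":0,"grip":0.3},{"x":0,"y":0,"z":-3,"spin":0,"grip":0.3},{"x":0,"y":0,"z":-3,"spin":0,"grip":0.3},{"x":0,"y":0,"z":-1,"spin":0,"grip":1},{"x":0,"y":0,"z":0,"spin":0,"grip":1},{"x":0,"y":0,"z":0,"spin":0,"grip":1},{"x":0,"y":0,"z":0,"spin":0,"grip":1},{"x":0,"y":0,"z":0,"spin":0,"grip":1},{"x":0,"y":0,"z":0,"spin":0,"grip":1}]'; python3 pin.py
```

```text
clock: 9.63
eef_pos: [461.9, 70.2, 148.0]
tcp_rot: [3.141, 0.002, -0.017]
contact_force: [-0.1, -0.6, -0.3]
opening: 0.002
grasp_force: 0.0
ref (array([363.33, 207.49]), np.int32(96)) now (array([363.24, 209.04]), np.int32(91)) px/10mm [-0.32  2.03] [-0.3 -0.4 -0. ]
```

```bash
python3 -m jog '[{"x":3.3,"y":-0.2,"z":0,"spin":0,"grip":1},{"x":3.3,"y":-0.2,"z":0,"spin":0,"grip":1},{"x":3.3,"y":-0.2,"z":0,"spin":0,"grip":1},{"x":3.3,"y":-0.2,"z":0,"spin":0,"grip":1},{"x":3.3,"y":-0.2,"z":0,"spin":0,"grip":1},{"x":3.3,"y":-0.2,"z":0,"spin":0,"grip":1},{"x":0,"y":0,"z":2,"spin":0,"grip":1},{"x":0,"y":0,"z":1.5,"spin":0,"grip":1},{"x":0,"y":0,"z":0.8,"spin":0,"grip":1},{"x":0,"y":0,"z":0,"spin":0,"grip":1},{"x":0,"y":0,"z":0,"spin":0,"grip":1}]'
python3 - <<'E'
from h import *
T=grab_frame("top");S=grab_frame("scene")
print(proj(S,sense()["eef_pos"]))
a=cv2.resize(T["pixels"][140:260,230:350],(400,400),interpolation=cv2.INTER_CUBIC)
b=cv2.resize(S["pixels"][180:240,330:390],(400,400),interpolation=cv2.INTER_CUBIC)
cv2.imwrite("pics/c6.png",np.hstack([a,b]))
E
```

```text
clock: 10.6
eef_pos: [660.3, 78.9, 105.6]
tcp_rot: [3.141, 0.002, -0.017]
contact_force: [0.7, 0.2, -0.7]
opening: -0.002
grasp_force: 0.0
[363.26929973 206.64751191]
```

View pics/c6.png

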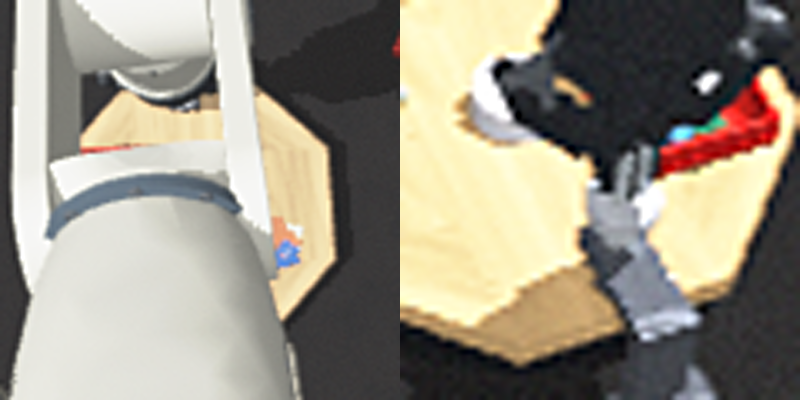

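The fingertips are over the head, at crop-right (630,185), with white showing on both sides. I'll press down gently.

```bash
python3 -m jog '[{"x":0,"y":0,"z":0.3,"spin":0,"grip":1},{"x":0,"y":0,"z":0.3,"spin":0,"grip":1},{"x":0,"y":0,"z":0.2,"spin":0,"grip":1},{"x":0,"y":0,"z":0.15,"spin":0,"grip":1},{"x":0,"y":0,"z":0.15,"spin":0,"grip":1}]'|grep -E 'eef|cont'
python3 -m jog '[{"x":0,"y":0,"z":0.15,"spin":0,"grip":1},{"x":0,"y":0,"z":0.15,"spin":0,"grip":1},{"x":0,"y":0,"z":0.15,"spin":0,"grip":1}]'|grep -E 'eef|cont'
```

```text
eef_pos: [661.0, 78.9, 95.4]
contact_force: [-1.3, 0.1, 3.2]
eef_pos: [661.0, 78.9, 90.9]
contact_force: [-1.3, -0.3, 3.7]
```

```bash
python3 -m jog '[{"x":0,"y":0,"z":0.15,"spin":0,"grip":1},{"x":0,"y":0,"z":0.15,"spin":0,"grip":1},{"x":0,"y":0,"z":0.15,"spin":0,"grip":1}]'|grep -E 'eef|cont'
python3 -m jog '[{"x":0,"y":0,"z":0.15,"spin":0,"grip":1},{"x":0,"y":0,"z":0.15,"spin":0,"grip":1},{"x":0,"y":0,"z":0.15,"spin":0,"grip":1}]'|grep -E 'eef|cont'
python3 -m jog '[{"x":0,"y":0,"z":0.1,"spin":0,"grip":1},{"x":0,"y":0,"z":0.1,"spin":0,"grip":1}]'|grep -E 'eef|cont'
```

```text
eef_pos: [661.0, 78.9, 86.3]
contact_force: [-1.4, 0.0, 5.1]
eef_pos: [661.0, 78.9, 81.8]
contact_force: [-0.6, -0.3, 5.4]
eef_pos: [661.0, 78.9, 79.9]
contact_force: [-1.5, 0.7, 6.3]
```

```bash
python3 -m jog '[{"x":0,"y":0,"z":0.05,"spin":0,"grip":1},{"x":0,"y":0,"z":0.05,"spin":0,"grip":1}]'|grep -E 'eef|cont'
python3 -m jog '[{"x":0,"y":0,"z":0.03,"spin":0,"grip":1},{"x":0,"y":0,"z":0,"spin":0,"grip":1}]'|grep -E 'eef|cont'
```

```text
eef_pos: [661.1, 78.9, 79.5]
contact_force: [-4.9, 0.6, 14.9]
eef_pos: [661.1, 79.0, 79.5]
contact_force: [-4.0, -0.6, 13.5]
```

The pin has reached its stop at about 79 mm, and the force has risen. I'll retract and check.

```bash
python3 -m jog '[{"x":0,"y":0,"z":-0.5,"spin":0,"grip":1},{"x":0,"y":0,"z":-2,"spin":0,"grip":1},{"x":0,"y":0,"z":-3,"spin":0,"grip":1},{"x":0,"y":0,"z":-3,"spin":0,"grip":1},{"x":0,"y":0,"z":-3,"spin":0,"grip":1},{"x":-3,"y":0,"z":-2,"spin":0,"grip":1},{"x":-3,"y":-3,"z":0,"spin":0,"grip":1},{"x":-3,"y":-3,"z":0,"spin":0,"grip":1},{"x":-3,"y":-3,"z":0,"spin":0,"grip":1},{"x":-3,"y":-3,"z":0,"spin":0,"grip":1},{"x":-3,"y":-3,"z":0,"spin":0,"grip":1},{"x":-3,"y":-3,"z":0,"spin":0,"grip":1},{"x":-2,"y":-3,"z":0,"spin":0,"grip":1},{"x":0,"y":-3,"z":0,"spin":0,"grip":1},{"x":0,"y":-3,"z":0,"spin":0,"grip":1},{"x":0,"y":-3,"z":0,"spin":0,"grip":1},{"x":0,"y":0,"z":0,"spin":0,"grip":1},{"x":0,"y":0,"z":0,"spin":0,"grip":1}]'; python3 pin.py
python3 - <<'E'
from h import *
T=grab_frame("top");S=grab_frame("scene")
a=cv2.resize(T["pixels"][140:260,230:350],(400,400),interpolation=cv2.INTER_CUBIC)
b=cv2.resize(S["pixels"][150:260,290:400],(400,400),interpolation=cv2.INTER_CUBIC)
cv2.imwrite("pics/c7.png",np.hstack([a,b]))
E
```

```text
clock: 13.87
eef_pos: [438.9, 380.6, 212.9]
tcp_rot: [3.141, 0.0, -0.015]
contact_force: [-0.9, 0.1, 0.2]
opening: 0.003
grasp_force: 0.0
ref (array([363.33, 207.49]), np.int32(96)) now (array([362.6, 212.5]), np.int32(101)) px/10mm [-0.32  2.03] [ 0.7 -0.8 -0.1]
```

View pics/c7.png

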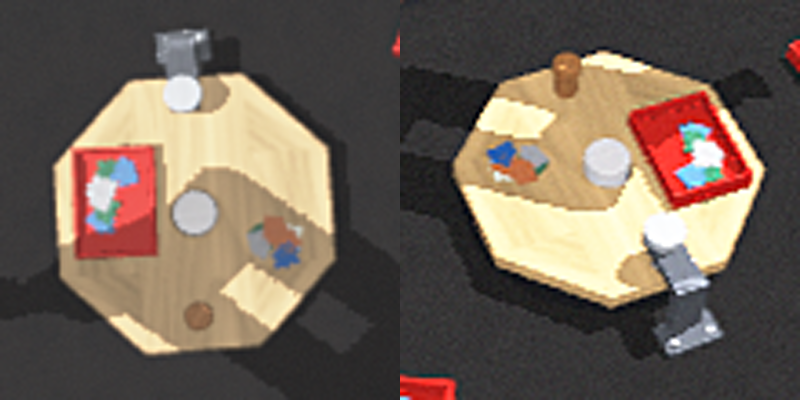

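The pin head is about 25 mm down (5 px), the hole is locked, and the tray is at its spot, crop-left (115,203).

```bash
python3 -c "
from rig import *
print(sign_off())"
```

```text
the job is handed in; nothing more can be done
None
```

The turntable is locked: I turned the board until the pin dropped about 8 mm into the hole, then pressed the pin to its stop with at most about 15 N measured; the red tray is still in its place, no other object was touched, and the job was handed in at about 14 s.

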